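# Shut and lock the kiln controller's cover

### The arm

A 6-joint arm with a two-finger parallel gripper is mounted at the origin on the work surface. World frame = base frame: x ahead of the robot, y to its left, z up, the work surface at z = 0. Lengths are in m, angles in rad, forces in N, time in s.
With the tool pointing down it reaches from about 0.15 to 0.775 m from the base axis. Payload 6.1 kg.
Tool frame: the origin (TCP) lies on the centre line of the jaws, within the pads' length; the fingertips stand 8 mm ahead of it and the grasp point (between the pads) lies 11 mm behind it (arm.tip_reach is the distance from the TCP to the fingertips, in m); z points along the fingers, y is the direction in which the jaws open and shut (so a half turn about z gives the same grasp; the last joint's range is limited). The gripper opens to 85 mm and grips with 20 to 120 N. Pads are 22 mm wide; open, the fingers measure 114 mm over their backs; the gripper's body (76 mm by 85 mm) begins 54 mm behind the grasp point. The pads swing forward as they close: fully open they stand 13 mm farther back than shut.
Start: joints at [1.157, 0.126, -0.04, 1.405, 0, 1.571], TCP at [0.211, 0.481, 0.239] pointing down, gripper open.
Joint ranges: [-2.72, 2.72], [-0.95, 1.95], [-1.27, 1.35], [-1.78, 2.02], [-1.46, 1.47], [-3.14, 3.14]. Speed limits (rad/s): [2.39, 2.39, 3.01, 3.14, 3.14, 3.14].

### API

Orientations are given as a unit quaternion [x, y, z, w].
In Python, from bench import monitor, cams, arm gives the robot as it stands.
- The arm moves only by the shell command python3 -m pendant 'ROWS' [OPENING] [FORCE]. ROWS is JSON, a list of rows, each a list of 4 numbers: the shift along the world's x, y, z in units of 25 mm (1.0 is 25 mm), then the turn about the world's z in degrees. In form: [[dx, dy, dz, twist], ...]. A call has 1 to 12 rows; each row is the pose to reach, as a shift and turn from the pose commanded when the call began; what a row does not reach only later rows make up. A row lasts 1/8 s, in which the tool goes at most 62.5 mm and 10.7 degrees, less where a joint would pass 70% of its speed; a pose out of reach is approached as far as the arm can. A call with a gripper value outside its range is refused whole. OPENING is the gripper command: -1 is shut, 1 is fully open, values between are in proportion, set as the call begins (- or left out, the last holds). The fingers move at their own pace and stop on an object; FORCE is the grip in N (left out, the last holds). Time passes only in rows, so rows that repeat a pose let the fingers close. It gives the time, the measured TCP pose, the force and the opening at its end, in the units of the state.
- monitor.read_state(): the state, without advancing time (a new reading comes with each control period).
- cams.camera(name): name is "side" or "top" or "wrist"; returns the picture (384x512x3 uint8, blue, green, red); there is no depth.
- cams.camera_params(name): a dict with "fx", "fy", "cx", "cy" (pixels), "cam_to_world" (4x4, takes a point from camera to world coordinates); the wrist camera has in their place "T_tool_cam" (4x4, takes a point from camera to tool coordinates, whose origin is the TCP and whose axes are the flange's). Camera axes: x right, y down, z forward; pixel columns grow to the right and rows downward; lengths in m; the calibration is good to about 2 mm. A picture is of the moment at which its call begins: read the wrist's pose just before it. camera_params takes no time and is no camera call.
- arm.finish_job(): hands the job in, once; it reports no verdict.
Trained networks look in the newest picture that a camera, given by its name, has taken for a name from the list of things; names that differ only in an ending like _2 or _b are one class to them, and where a whole thing is asked for, a point or a joint stands for the part that bears it (a point fixed in the world has none). Each returns a list of dicts, best first, with "conf" (0 to 1); they miss things now and then, are a little off and sometimes report something else, mostly with a low value. They report only what shows in the picture. A call takes as long as a camera call.
- cams.look_for(target, camera): "position" ([column, row] in pixels, amid what is visible of it).
- cams.regions_of(target, camera): "pixels" (384x512 bool, what is visible of it) and "position" ([column, row] in pixels, amid what is visible of it).
The state is a dict: "time": time; "joints": joint angles; "qvel": joint speeds; "joint_efforts": joint torques, N m; "tcp_pos": TCP position; "tool_rot": TCP orientation; "contact_force": force on the tool from outside, world axes, zero at the start; "torque": the same for the moment, N m; "opening": finger opening in m.
Only numpy, scipy, OpenCV 4.12 (cv2) and the standard library are available. Lean on these libraries where they do the work, as an engineer would, in place of code of your own. Each camera call takes 0.05 s, during which the arm holds its last target.

### The job

The cover of the annealing kiln's control box has been left ajar. Push it down fully shut with the fingertips, then set a fingertip in the slot of its black quarter-turn cam and turn the cam clockwise (seen from above) as far as it goes, so that the cover is locked. Grasp and lift nothing, do not raise the cover further, and leave the things standing around where they are.

Things in the scene. Friction and masses are not known exactly. Their poses are not given: they have to be found in the camera images.
- control_box: Grey painted steel box fixed to the table, 210 mm (its x) by 360 mm (its y), top 104 mm high. Origin: centre of its underside; at yaw 0 its x points away from the robot, y to the robot's left, z up. The cover lies over y = -177 to +67 mm; from y = +70 to +180 mm is a fixed flat deck, level with the shut cover.
- cover (a joint): Cover angle, rad: 0 = shut flat on the box (hard stop); grows as the front edge (box -x side) rises; starts 0.35 to 0.7. The cover is an aluminium plate, 205 mm from hinge to front edge, 244 mm wide, 4 mm thick. Its stiff hinge holds it where it is left; 2 to 6 N pressed near the front edge moves it. It does not spring back.
- cover_hinge (a point): Point on the hinge line, at the middle of the cover's width, level with its upper face when shut (box frame x +100, y -55, z +104 mm). Turns with the cover: x lies in the plate, away from the front edge (plate from x = 0 to -205 mm); y along the hinge (plate from -122 to +122 mm); z out of the upper face.
- cover_front (a point): Middle of the cover's front edge, on its upper face. Axes as cover_hinge. The flat plate beside the cam's collar, 70 mm or more to either side of the middle line, is free for pushing.
- cam (a joint): Cam angle, rad: 0 = unlocked, slot parallel to the hinge; grows clockwise seen from above; hard stop at 1.571 = locked, slot at right angles to the hinge, pointing at a short dark mark by the front edge. Starts 0 to 0.3. Friction about 0.12 N m; it stays where left. If turned before the cover is shut, its tongue under the cover keeps the cover from shutting.
- cam_slot (a point): On the cam's axis, level with its top (122 mm above the table when shut), 125 mm from the hinge on the cover's middle line. y along the slot, x across it, z up along the axis. The cam is a black disc 91 mm across; a slot 36 mm wide, 16 mm deep, with a steel floor, runs right across it. Shut fingertips fit in; pushing a slot wall 15 to 30 mm off the axis turns it.
- collar (a point): Centre of the fixed steel collar around the cam, on the cover's upper face (axes as cover_hinge). Outer diameter 106 mm, inner 94 mm, 18 mm high, flush with the cam's top; it closes both ends of the slot (slot about 92 mm long).
- tube: Bystander: brass tube 40 mm across, 28 mm tall, standing on the box's deck. Origin: centre of its underside.
- screwdriver: Bystander: screwdriver with a wooden handle, 190 mm long, lying on the table in front of the box, roughly along the box's front. It is not needed.
- tumbler: Bystander: clear glass tumbler, 72 mm across, 85 mm tall, on the table at the robot's right. Origin: centre of its underside.
- mug: Bystander: white mug, 80 mm across, 90 mm tall, on the table at the robot's left. Origin: centre of its underside.
- mould: Bystander: round dark wooden block mould, 68 mm across, 60 mm tall, on the table at the robot's right. Origin: centre of its underside.
- jar: Bystander: amber glass jar with a steel lid, 64 mm across, 90 mm tall, on the table at the robot's far right. Origin: centre of its underside.
- paperweight: Bystander: green glass paperweight, 68 mm across, 50 mm tall, on the table at the robot's left. Origin: centre of its underside.

How it is judged:
On the way, in this order (a step that is already met when the one before it is completed fails the run):
1. the cover is pushed shut while the cam is still unlocked (value of joint cover below 0.03 rad and value of joint cam below 0.7 rad), for 0.2 s.
2. the cam is turned to its stop with the cover shut (value of joint cam above 1.45 rad and value of joint cover below 0.03 rad), for 0.2 s.
At the end, for the whole second after the job is handed in: The cover is shut (within 0.03 rad) and the cam is turned to the locked stop (at least 1.45 of 1.571 rad), both at rest (all of step 2 and velocity of joint each of cam, cover below 0.05 rad/s); the robot touches nothing.
It fails at once if the cover is raised further open (value of joint cover above 0.8 rad).
It fails at once if a bystander is lifted, carried or pushed more than 30 mm (distance of any of tube, screwdriver, tumbler, mug, mould, jar, paperweight from where it was at the start of the episode above 0.03 m).
It also fails if it takes over 51 s, if anything falls off the work surface, if the arm or the gripper's body presses on something with over 40 N, if the wrist force passes 120 N, or if a joint passes its speed limit or range.

## Working session

There is one attempt and no reset: what is moved stays moved. The work goes in short steps, Python scripts to look and compute and a shell command to move; the robot and the scene stay as the last step left them, time stands still between calls to the robot, and variables do not carry over. Pictures are saved under pics/ and viewed, and the job is handed in when it is done.

```bash
mkdir -p pics; ls; python3 - <<'E'
from bench import monitor,cams,arm
import cv2,numpy as np
print(monitor.read_state())
for n in("side","top"):
    im=cams.camera(n); cv2.imwrite(f"pics/{n}0.png",im)
    p=cams.camera_params(n); print(n,p)
    for t in("control_box","cover","cover_front","cover_hinge","cam_slot","collar","tube","screwdriver"):
        r=cams.look_for(t,n); print(t,[(np.round(x["position"],1).tolist(),round(x["conf"],2)) for x in r[:2]])
E
```

```text
pics
{'time': 0.0, 'joints': array([ 1.15699725e+00,  1.26384795e-01, -4.06361804e-02,  1.40541163e+00,
        4.71499469e-07,  1.57082343e+00]), 'qvel': array([ 8.66138861e-04, -3.18954231e-04, -1.07654002e-03,  1.53604664e-03,
        3.47833522e-05,  1.16178623e-03]), 'joint_efforts': array([ 3.82599201e-04, -4.35917795e+01,  3.52922738e+01,  1.72532885e-02,
        7.11084610e-06, -4.32516657e-06]), 'tcp_pos': array([0.21093173, 0.48031257, 0.23851306]), 'tool_rot': array([ 2.05439751e-01,  9.78669423e-01, -8.00642165e-04, -1.68286956e-04]), 'contact_force': array([ 0.02084755,  0.38635363, -0.19777407]), 'torque': array([-0.0073321 , -0.0182217 ,  0.05639838]), 'opening': 0.08517454035880484}
side {'fx': 488.1971435971422, 'fy': 488.1971435971422, 'cx': 258.78168427234675, 'cy': 188.3242943484918, 'cam_to_world': array([[-0.85087022, -0.34200455,  0.39881418,  0.00593039],
       [-0.52496815,  0.52355969, -0.67103926,  0.93828773],
       [ 0.02069545, -0.78033207, -0.62502285,  0.96721136],
       [ 0.        ,  0.        ,  0.        ,  1.        ]])}
control_box [([231.7, 2
[... 288 characters left out ...]
.6], 0.61)]
top {'fx': 353.9656246913791, 'fy': 353.9656246913791, 'cx': 255.02707523653393, 'cy': 188.64864070757403, 'cam_to_world': array([[-0.02918594, -0.99426375,  0.10289696,  0.43416199],
       [-0.99957263,  0.02886057, -0.00464986,  0.02081276],
       [ 0.00165353, -0.1029887 , -0.99468115,  1.09552786],
       [ 0.        ,  0.        ,  0.        ,  1.        ]])}
control_box [([223.1, 182.8], 0.58)]
cover [([242.0, 177.1], 0.88), ([239.7, 176.9], 0.42)]
cover_front [([245.2, 174.5], 0.72)]
cover_hinge [([241.8, 175.0], 0.7), ([260.8, 230.4], 0.28)]
cam_slot [([240.6, 176.2], 0.6)]
collar [([240.6, 177.6], 0.9)]
tube [([167.7, 175.5], 0.64)]
screwdriver [([263.6, 227.2], 0.82)]
```

View pics/top0.png

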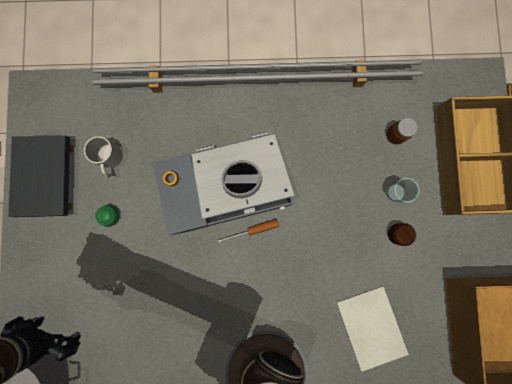

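View pics/side0.png

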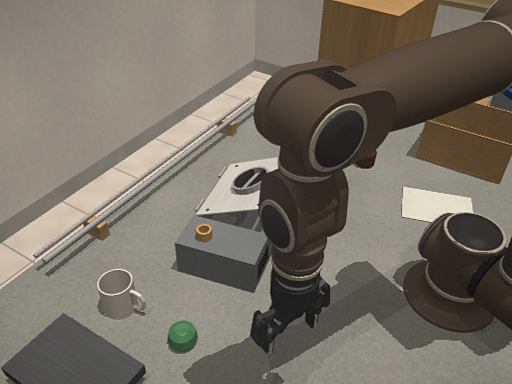

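The top view shows the box near (225,183), yawed, with the cam at (241,178) and the tube at (170,178). The side view shows the cover ajar, partly hidden by the arm. I'll zoom in for the corners.

```bash
python3 - <<'E'
import cv2
im=cv2.imread("pics/top0.png")[120:250,145:305]
cv2.imwrite("pics/top0z.png",cv2.resize(im,None,fx=4.6,fy=4.6,interpolation=cv2.INTER_CUBIC))
im=cv2.imread("pics/side0.png")[140:300,165:295]
cv2.imwrite("pics/side0z.png",cv2.resize(im,None,fx=3.7,fy=3.7,interpolation=cv2.INTER_CUBIC))
E
```

```text
(no output)
```

View pics/top0z.png

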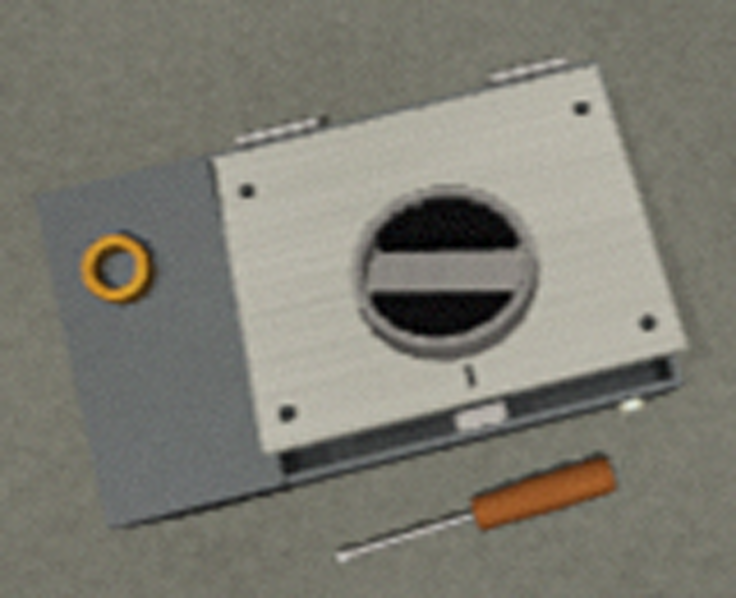

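View pics/side0z.png

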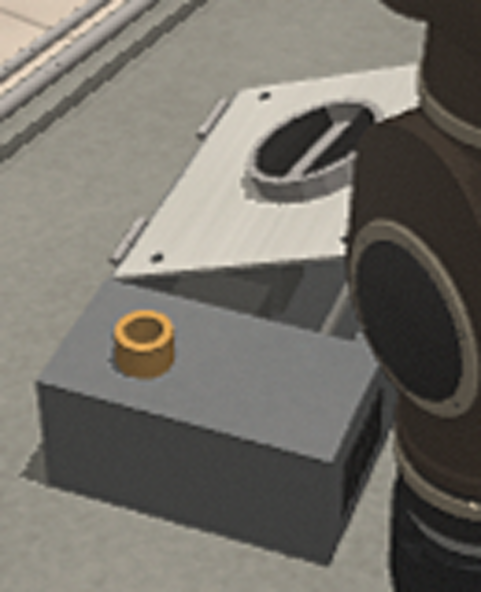

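```bash
cat > h.py <<'E'
from bench import monitor,cams,arm
import numpy as np, cv2
from scipy.optimize import least_squares
from scipy.spatial.transform import Rotation as R
P={n:cams.camera_params(n) for n in("side","top")}
def proj(n,p):
    q=P[n]; T=np.linalg.inv(q["cam_to_world"]); c=T[:3,:3]@p+T[:3,3]
    return np.array([q["fx"]*c[0]/c[2]+q["cx"],q["fy"]*c[1]/c[2]+q["cy"]])
def b2w(v,b): # v=x,y,yaw
    c,s=np.cos(v[2]),np.sin(v[2]); return np.array([v[0]+c*b[0]-s*b[1],v[1]+s*b[0]+c*b[1],b[2]])
def cov(a,p): # cover frame->box
    # front edge (-x) rises with a
    return np.array([.1+np.cos(a)*p[0]+np.sin(a)*p[2],-.055+p[1],.104-np.sin(a)*p[0]+np.cos(a)*p[2]])
def ray(n,uv,z):
    q=P[n]; T=q["cam_to_world"]; d=T[:3,:3]@np.array([(uv[0]-q["cx"])/q["fx"],(uv[1]-q["cy"])/q["fy"],1]); o=T[:3,3]
    return o+d*(z-o[2])/d[2]
E
cat > fit.py <<'E'
from h import *
t=lambda x,y:(145+x/4.6-.4,120+y/4.6-.4)
s=lambda x,y:(165+x/3.7-.4,140+y/3.7-.4)
B=[("top",t(38,195),(.105,.18,.104)),("top",t(110,527),(-.105,.18,.104)),("top",t(680,385),(-.105,-.18,.104)),
("side",s(38,381),(.105,.18,.104)),("side",s(333,462),(-.105,.18,.104)),("side",s(330,565),(-.105,.18,0)),("side",s(43,483),(.105,.18,0))]
C=[("top",t(262,452),(-.205,.122,0)),("top",t(686,348),(-.205,-.122,0)),("top",t(598,65),(0,-.122,0)),("top",t(213,157),(0,.122,0)),
("top",t(446,268),(-.125,0,.018)),("side",s(115,277),(0,.122,0))]
def f(v): return np.concatenate([proj(n,b2w(v,b))-uv for n,uv,b in B]+[proj(n,b2w(v,cov(v[3],np.array(c))))-uv for n,uv,c in C])
r=least_squares(f,[.44,.05,.2,.5],loss="soft_l1"); print(r.x); print(f(r.x).reshape(-1,2).round(1).tolist())
v=r.x
for nm,a in(("now",v[3]),("shut",0)):
  for k,c in(("front",(-.205,0,0)),("fL",(-.195,.09,0)),("fR",(-.195,-.09,0)),("cam",(-.125,0,.018))):
    print(nm,k,b2w(v,cov(a,np.array(c))).round(4))
print("tube",ray("top",(170,178),.104+.028),"scr",ray("top",(263,227),.015))
E
python3 fit.py
```

```text
[0.55661109 0.10820436 0.21535843 0.40749352]
[[-1.0, 0.2], [-0.5, 0.4], [0.9, -0.1], [-0.6, -0.7], [-0.5, -0.5], [-0.3, 0.0], [1.5, 0.1], [0.4, 0.4], [0.3, 0.0], [-0.4, 0.3], [0.2, 0.6], [-0.7, -0.5], [-0.1, -0.6]]
now front [0.4822 0.0356 0.1852]
now fL [0.4719 0.1255 0.1813]
now fR [ 0.5104 -0.0503  0.1813]
now cam [0.5609 0.0528 0.1701]
shut front [0.4658 0.032  0.104 ]
shut fL [0.4563 0.1221 0.104 ]
shut fR [ 0.4948 -0.0537  0.104 ]
shut cam [0.5439 0.0491 0.122 ]
tube [0.56997073 0.24867619 0.132     ] scr [ 0.42826775 -0.00501094  0.015     ]
```

```bash
python3 -m pendant '[[0.6,-0.8,0,1],[1.8,-2.3,0,4],[3.2,-4,0,7],[4.6,-5.8,0,10],[6,-7.6,0,13],[7.4,-9.4,0,16],[8.8,-11.2,0,19],[10,-12.7,0,21],[10.7,-13.7,0,22.5],[11,-14.1,0,22.7],[11,-14.1,0,22.7],[11,-14.1,0,22.7]]' -1 40
python3 - <<'E'
from h import *
from h import R
s=monitor.read_state(); print(s["time"],s["tcp_pos"],R.from_quat(s["tool_rot"]).as_matrix().round(3).tolist(),s["joints"].round(2),s["contact_force"],s["opening"])
for n in("side","top","wrist"): cv2.imwrite(f"pics/{n}1.png",cams.camera(n))
E
```

```text
time: 2.4
tcp_pos: [0.4856, 0.129, 0.2393]
tool_rot: [0.008, 1.0, 0.0, -0.0]
contact_force: [0.1, -0.2, 0.1]
opening: -0.0001
2.4 [0.48556287 0.12897397 0.23932976] [[-1.0, 0.017, -0.0], [0.017, 1.0, 0.0], [0.0, 0.0, -1.0]] [ 0.26  0.08 -0.09  1.4   0.    0.28] [ 0.08565847 -0.23059795  0.08697206] -5.0224921538544576e-05
```

View pics/side1.png

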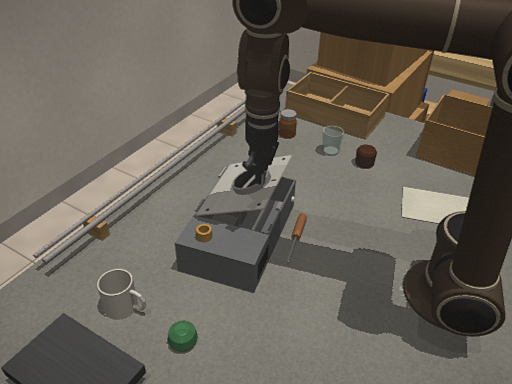

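View pics/wrist1.png

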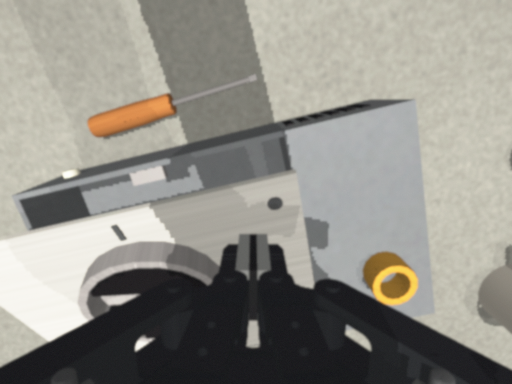

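The fingertips show in the wrist view at (253,240), on the free plate left of the collar (the collar spans about 80–230 px). Now I'll press down.

```bash
python3 -m pendant '[[0,0,-0.5,0],[0,0,-1,0],[0,0,-1.5,0],[0,0,-1.9,0],[0,0,-2.2,0],[0,0,-2.5,0],[0,0,-2.8,0],[0,0,-3.1,0],[0,0,-3.4,0],[0,0,-3.7,0],[0,0,-4,0],[0,0,-4.2,0]]'
```

```text
time: 4.05
tcp_pos: [0.4859, 0.1281, 0.1336]
tool_rot: [0.009, 1.0, -0.0, -0.0]
contact_force: [-1.1, 0.0, 2.7]
opening: -0.0002
```

```bash
python3 -m pendant '[[0,0,-0.2,0],[0,0,-0.4,0],[0,0,-0.55,0],[0,0,-0.7,0],[0,0,-0.8,0],[0,0,-0.9,0],[0,0,-0.9,0]]'
```

```text
time: 4.92
tcp_pos: [0.4862, 0.1282, 0.112]
tool_rot: [0.009, 1.0, 0.0, 0.0]
contact_force: [-2.0, -1.2, 3.0]
opening: -0.0001
```

```bash
python3 -m pendant '[[0,0,-0.06,0],[0,0,-0.12,0],[0,0,-0.12,0]]'
```

```text
time: 5.3
tcp_pos: [0.4862, 0.1282, 0.1118]
tool_rot: [0.009, 1.0, 0.0, 0.001]
contact_force: [-8.8, -2.5, 23.9]
opening: 0.0001
```

At the hard stop: the force rose to 24 N with no further travel. I'll hold briefly, lift, and look.

```bash
python3 -m pendant '[[0,0,0,0],[0,0,0,0],[0,0,0.4,0],[0,0,1.2,0],[0,0,2.2,0],[-0.5,2,3.2,0],[-1,4,4,0],[-1,5,4,0],[-1,5,4,0]]'
python3 - <<'E'
from h import *
for n in("side","top"):
    im=cams.camera(n); cv2.imwrite(f"pics/{n}2.png",im)
    z=im[120:250,145:305] if n=="top" else im[140:300,165:320]
    cv2.imwrite(f"pics/{n}2z.png",cv2.resize(z,None,fx=4.6 if n=="top" else 3.7,fy=4.6 if n=="top" else 3.7,interpolation=cv2.INTER_CUBIC))
    if n=="top":
      for t in("cam_slot","collar"):
        for r in cams.regions_of(t,n)[:1]:
            print(t,r["conf"],r["position"],r["pixels"].sum(),cv2.minAreaRect(np.argwhere(r["pixels"])[:,::-1].astype(np.float32)))
E
```

```text
time: 6.42
tcp_pos: [0.4611, 0.2548, 0.2085]
tool_rot: [0.007, 1.0, 0.0, 0.0]
contact_force: [0.3, -0.0, 0.2]
opening: -0.0
cam_slot 0.84 [243.7, 185.4] 830 ((243.5, 186.0), (32.0, 31.0), 90.0)
collar 0.93 [243.5, 179.2] 6226 ((241.67845153808594, 179.41909790039062), (73.69152069091797, 87.28321075439453), 75.0685806274414)
```

View pics/top2z.png

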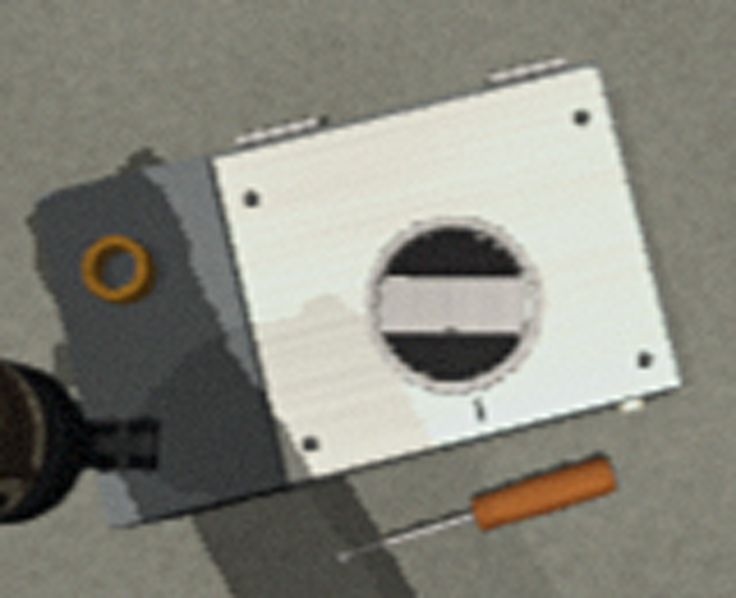

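View pics/side2z.png

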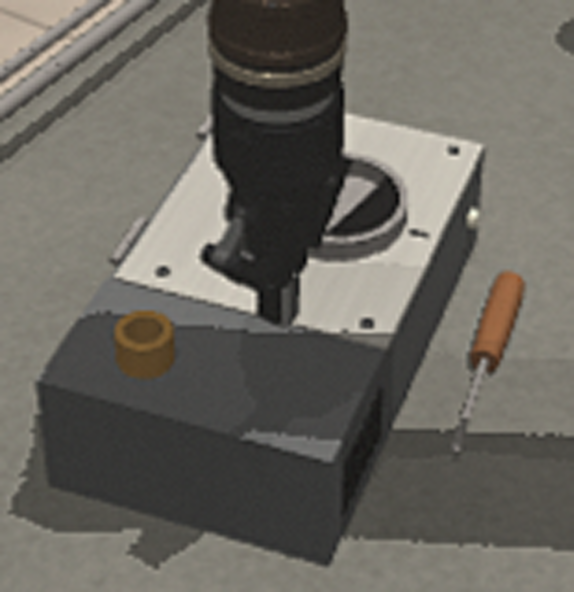

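The cover is shut flat in both views. The cam centre is at about zoom (456,305), which is pixel (243.7,185.9), and its slot is nearly horizontal in the picture.

```bash
python3 - <<'E'
from h import *
t=lambda x,y:(145+x/4.6-.4,120+y/4.6-.4)
print(ray("top",t(456,305),.122), ray("top",(243.6,185.7),.122))
a,b=ray("top",t(385,305),.122),ray("top",t(525,304.5),.122); d=a-b; print(np.degrees(np.arctan2(d[1],d[0])))
im=cv2.imread("pics/top2.png"); g=cv2.cvtColor(im,cv2.COLOR_BGR2GRAY)
for c in range(230,260,3):
    col=g[165:210,c].astype(int); print(c,col[5:38].tolist())
E
```

```text
[0.54340884 0.04728509 0.122     ] [0.54398809 0.04763114 0.122     ]
88.54399844538847
230 [224, 204, 182, 182, 167, 105, 59, 45, 30, 36, 178, 186, 185, 181, 186, 186, 185, 182, 186, 186, 191, 194, 94, 36, 42, 84, 89, 169, 195, 196, 195, 206, 212]
233 [189, 184, 118, 60, 36, 34, 32, 35, 26, 34, 157, 186, 188, 187, 183, 189, 184, 188, 189, 186, 191, 192, 96, 41, 35, 39, 37, 37, 45, 120, 170, 195, 178]
236 [139, 66, 29, 34, 40, 33, 36, 37, 31, 33, 132, 180, 189, 183, 181, 184, 186, 189, 184, 185, 191, 194, 94, 36, 37, 42, 42, 46, 34, 38, 52, 153, 191]
239 [60, 33, 35, 35, 30, 35, 41, 38, 30, 33, 130, 184, 189, 185, 188, 186, 186, 186, 186, 191, 192, 196, 100, 42, 36, 37, 41, 40, 39, 42, 40, 35, 88]
242 [38, 33, 36, 38, 40, 37, 36, 36, 26, 28, 127, 181, 186, 182, 181, 178, 184, 184, 183, 187, 190, 130, 80, 41, 39, 43, 40, 41, 43, 44, 41, 35, 60]
245 [41, 28, 38, 39, 36, 38, 39, 36, 32, 34, 134, 190, 189, 188, 185, 186, 187, 189, 190, 190, 191, 194, 107, 43, 33, 41, 45, 44, 43, 45, 37, 31, 71]
248 [83, 81, 49, 37, 34, 35, 37, 36, 31, 31, 129, 190, 191, 188, 190, 192, 191, 193, 191, 193, 197, 202, 108, 42, 40, 37, 44, 43, 41, 41, 39, 74, 156]
251 [174, 98, 40, 38, 37, 41, 36, 29, 34, 28, 133, 190, 191, 190, 184, 191, 189, 188, 190, 192, 196, 198, 113, 43, 38, 45, 40, 41, 37, 39, 85, 178, 198]
254 [194, 183, 170, 126, 59, 36, 38, 36, 27, 29, 132, 191, 195, 191, 191, 190, 192, 195, 189, 194, 197, 201, 107, 42, 37, 41, 27, 51, 98, 183, 193, 196, 190]
257 [227, 230, 217, 184, 186, 160, 142, 103, 52, 68, 140, 187, 190, 192, 193, 190, 192, 193, 190, 193, 193, 194, 133, 73, 79, 128, 170, 188, 184, 191, 199, 225, 228]
```

```bash
python3 -m pendant '[[0.3,-0.8,0,0],[1.1,-2.4,0,0],[2,-4.4,0,0],[2.8,-6.2,0,-0.7],[3.2,-7.1,0,-0.7],[3.33,-7.38,-0.6,-0.7],[3.33,-7.38,-1.4,-0.7],[3.33,-7.38,-2,-0.7],[3.33,-7.38,-2,-0.7],[3.33,-7.38,-2,-0.7]]'
python3 - <<'E'
from h import *
from h import R
s=monitor.read_state(); M=R.from_quat(s["tool_rot"]).as_matrix(); print(s["tcp_pos"],np.degrees(np.arctan2(M[1,1],M[0,1])))
for n in("side","wrist"): cv2.imwrite(f"pics/{n}3.png",cams.camera(n))
im=cv2.imread("pics/side3.png")[140:300,165:320]; cv2.imwrite("pics/side3z.png",cv2.resize(im,None,fx=3.7,fy=3.7,interpolation=cv2.INTER_CUBIC))
w=cams.camera_params("wrist"); T=np.eye(4);T[:3,:3]=M;T[:3,3]=s["tcp_pos"]
P["wrist"]=dict(w,cam_to_world=T@w["T_tool_cam"])
C=np.array([.5438,.0483,.122])
def pt(al,la,z): 
    a=np.radians(88.5);return C+np.array([np.cos(a)*al+np.sin(a)*la,np.sin(a)*al-np.cos(a)*la,z])
im=cv2.imread("pics/wrist3.png")
for th in range(0,360,10):
    p=proj("wrist",C+.0455*np.array([np.cos(np.radians(th)),np.sin(np.radians(th)),0])); cv2.circle(im,tuple(int(x) for x in p),1,(0,0,255),-1)
for la in(-.018,.018):
    for al in np.linspace(-.04,.04,17): cv2.circle(im,tuple(int(x) for x in proj("wrist",pt(al,la,0))),1,(0,255,0),-1)
cv2.imwrite("pics/wrist3o.png",im)
E
```

```text
time: 7.88
tcp_pos: [0.5443, 0.0691, 0.1592]
tool_rot: [0.015, 1.0, 0.0, 0.0]
contact_force: [0.1, -0.8, -0.2]
opening: -0.0
[0.54434428 0.06906873 0.15915784] 88.32640509373444
```

View pics/wrist3o.png

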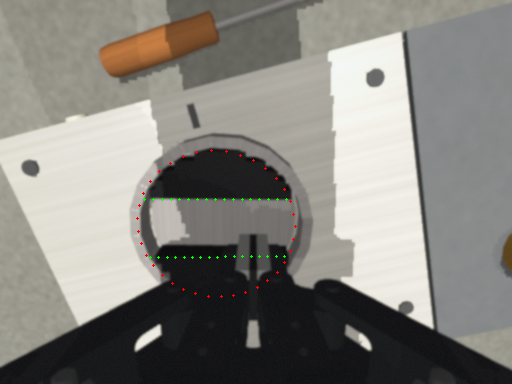

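View pics/side3z.png

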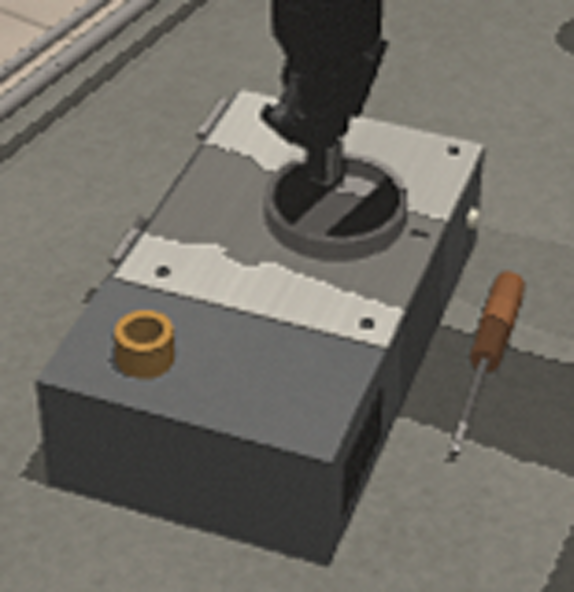

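The overlay agrees with the cam rim and slot walls to about 3 px, and the tips are above the slot's +y half. I'll lower them in.

```bash
python3 -m pendant '[[0,0,-0.4,0],[0,0,-0.8,0],[0,0,-1.15,0],[0,0,-1.4,0],[0,0,-1.5,0],[0,0,-1.5,0]]'
```

```text
time: 8.72
tcp_pos: [0.5443, 0.0687, 0.1212]
tool_rot: [0.015, 1.0, -0.0, -0.0]
contact_force: [0.4, 0.0, -0.1]
opening: -0.0002
```

```bash
python3 - <<'E'
import numpy as np
C=np.array([.5438,.0483]);s=np.array([.5443,.0688]);t0=88.3
for t,l in [(88.3,4),(88.3,8),(82,8),(75,8),(68,8),(61,8),(54,8),(47,8),(40,8),(33,8),(26,8),(19,8),(12.3,8),(12.3,10)]:
    a=np.radians(t);p=C+.021*np.array([np.cos(a),np.sin(a)])+l/1e3*np.array([np.sin(a),-np.cos(a)])
    print(t,l,((p-s)/.025).round(2),round(t-t0,1))
E
```

```text
88.3 4 [0.16 0.01] 0.0
88.3 8 [0.32 0.01] 0.0
82 8 [ 0.41 -0.03] -6.3
75 8 [ 0.51 -0.09] -13.3
68 8 [ 0.59 -0.16] -20.3
61 8 [ 0.67 -0.24] -27.3
54 8 [ 0.73 -0.33] -34.3
47 8 [ 0.79 -0.42] -41.3
40 8 [ 0.83 -0.53] -48.3
33 8 [ 0.86 -0.63] -55.3
26 8 [ 0.88 -0.74] -62.3
19 8 [ 0.88 -0.85] -69.3
12.3 8 [ 0.87 -0.95] -76.0
12.3 10 [ 0.89 -1.03] -76.0
```

Turn the first half, then check.

```bash
python3 -m pendant '[[0.16,0,0,0],[0.32,0,0,0],[0.41,-0.03,0,-6],[0.51,-0.09,0,-13],[0.59,-0.16,0,-20],[0.67,-0.24,0,-27],[0.73,-0.33,0,-34],[0.79,-0.42,0,-41],[0.79,-0.42,0,-41]]'
python3 - <<'E'
from h import *
cv2.imwrite("pics/wrist4.png",cams.camera("wrist"))
E
```

```text
time: 9.85
tcp_pos: [0.5625, 0.059, 0.1213]
tool_rot: [0.364, 0.931, 0.0, -0.002]
contact_force: [-8.1, 2.8, 4.1]
opening: -0.0002
```

View pics/wrist4.png

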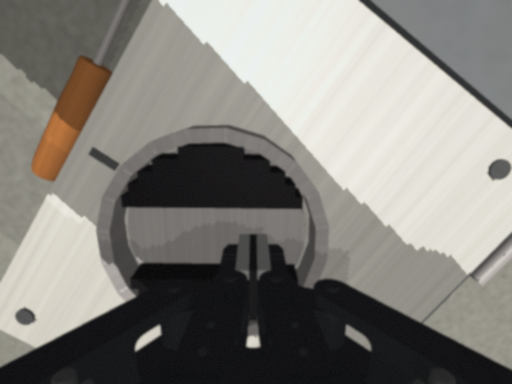

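The cam follows: the slot is parallel to the jaws and the tips are inside it at (252,245). Now the rest of the turn.

```bash
python3 -m pendant '[[0.04,-0.11,0,-7],[0.07,-0.21,0,-14],[0.09,-0.32,0,-21],[0.09,-0.43,0,-28],[0.09,-0.53,0,-35],[0.1,-0.6,0,-35],[0.1,-0.68,0,-35],[0.1,-0.68,0,-35]]'
python3 - <<'E'
from h import *
cv2.imwrite("pics/wrist5.png",cams.camera("wrist"))
E
```

```text
time: 10.9
tcp_pos: [0.5645, 0.047, 0.1214]
tool_rot: [0.626, 0.78, 0.004, -0.006]
contact_force: [-8.9, 21.9, 4.9]
opening: 0.0001
```

View pics/wrist5.png

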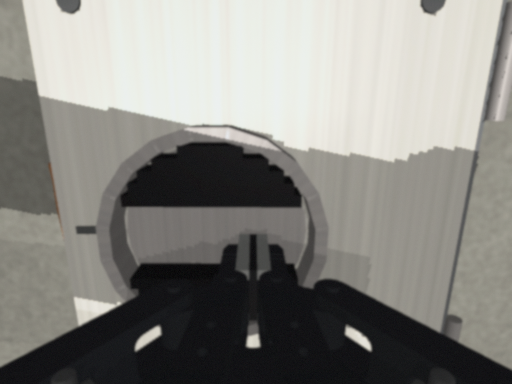

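The lateral force rose to 22 N and the slot points at the mark at (86,230). I'll push a touch more, back off within the slot, and lift clear.

```bash
python3 -m pendant '[[0.01,-0.05,0,0],[0.01,-0.05,0,0],[-0.04,0.2,0,0],[-0.06,0.32,0,0],[-0.06,0.32,0,0],[-0.06,0.32,0.5,0],[-0.06,0.32,1.5,0],[-0.06,0.32,3,0],[-0.06,2,4,0],[-0.06,4,5,0],[-0.06,6,5.5,0],[-0.06,7.5,5.5,0]]'
python3 -m pendant '[[-1,1,0,0],[-3,2,0,0],[-3.5,2.5,0,0],[-3.5,2.5,0,0]]'
python3 - <<'E'
from h import *
for n in("top","side"): 
    im=cams.camera(n); cv2.imwrite(f"pics/{n}6.png",im)
z=cv2.imread("pics/top6.png")[120:250,145:305]; cv2.imwrite("pics/top6z.png",cv2.resize(z,None,fx=4.6,fy=4.6,interpolation=cv2.INTER_CUBIC))
E
```

```text
time: 12.45
tcp_pos: [0.5657, 0.2303, 0.2613]
tool_rot: [0.627, 0.779, 0.002, 0.001]
contact_force: [-0.3, -0.3, 0.0]
opening: 0.0002
time: 12.95
tcp_pos: [0.4776, 0.2916, 0.2598]
tool_rot: [0.627, 0.779, 0.001, 0.0]
contact_force: [-0.6, 0.3, 0.3]
opening: -0.0
```

View pics/top6z.png

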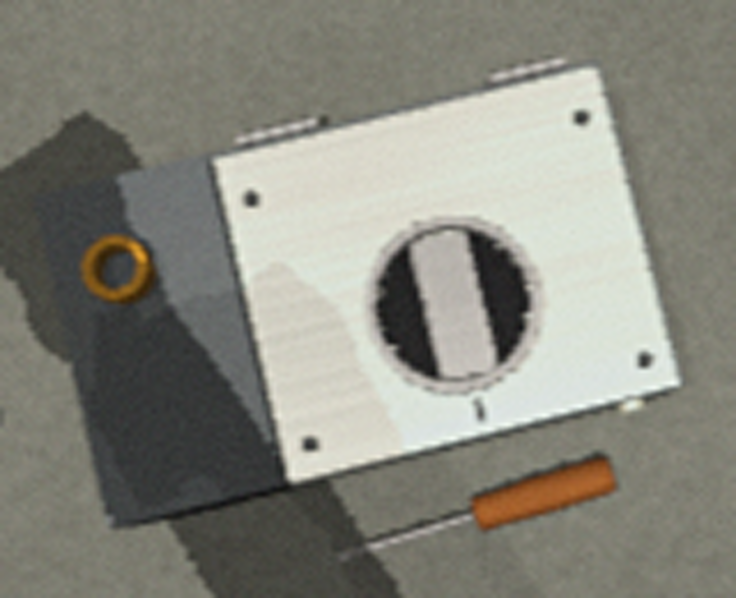

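View pics/side6.png

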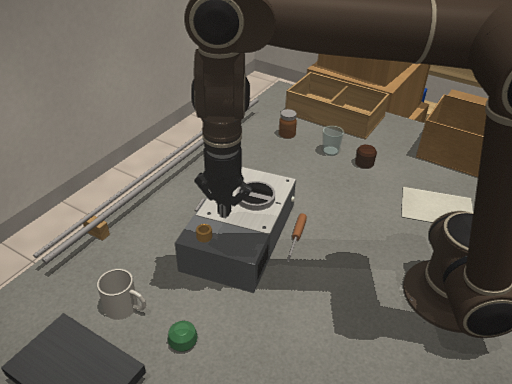

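The slot now lies along the mark (zoom 480,408), the cover is flat and the bystanders are in place. I'll measure the slot angle more exactly.

```bash
python3 - <<'E'
from h import *
g=cv2.cvtColor(cv2.imread("pics/top6.png"),cv2.COLOR_BGR2GRAY).astype(float)
pl=[];pr=[]
for r in range(175,198):
    row=g[r]; m=110
    cx=int(244+ (r-186)*.22)
    i=cx
    while row[i]>m:i-=1
    j=cx
    while row[j]>m:j+=1
    pl.append((i+(m-row[i])/(row[i+1]-row[i]),r)); pr.append((j-(m-row[j])/(row[j-1]-row[j]),r))
for p in(pl,pr):
    w=np.array([ray("top",q,.122)[:2] for q in p]); vx,vy,_,_=cv2.fitLine(w.astype(np.float32),cv2.DIST_HUBER,0,.001,.001).ravel()
    a=np.degrees(np.arctan2(vy,vx)); print("slot deg",a)
t=lambda x,y:(145+x/4.6-.4,120+y/4.6-.4)
for a,b in(((290,483),(213,157)),((680,385),(598,65))):
    d=ray("top",t(*b),.104)-ray("top",t(*a),.104);print("cover deg",np.degrees(np.arctan2(d[1],d[0])), np.linalg.norm(d))
s=monitor.read_state();print(s["time"],s["qvel"].round(3),s["contact_force"])
E
```

```text
slot deg 12.354791
slot deg 12.713787
cover deg 12.42538560457474 0.20677577879177597
cover deg 12.101790456624895 0.20523275176469516
13.05 [-0.012  0.008 -0.002  0.001  0.003  0.002] [ 0.91540419 -0.48647183 -0.63727111]
```

The slot is at 12.5° and the cover's side edges are at 12.3°, so the cam is at its stop. The foreshortening-free plate length of 205–207 mm also says the cover is shut.

```bash
python3 -c "
from bench import arm; print(arm.finish_job())"
```

```text
the job is handed in; nothing more can be done
None
```

I pushed the cover shut and turned the cam clockwise to its stop, then lifted the arm clear and handed the job in at about 13 s. There was no verdict on hand-in.

- **Cover:** I pressed the free plate left of the collar with the shut fingertips until the force rose to about 24 N with no further travel. The last top picture shows the plate 205–207 mm long from hinge to front edge, which matches a shut cover (205 mm).
- **Cam:** I set the fingertips in the slot and turned it until the side force reached about 22 N. The slot then measured 12.4–12.7° in the world frame, against 12.1–12.4° for the cover's side edges. It is therefore at right angles to the hinge within about half a degree, and in line with the mark.
- **Surroundings:** The tube and screwdriver look unmoved in the close-up top view. The others look the same in the side view; I did not measure any of them. The wrist force was about 1 N, within noise, so the robot was touching nothing.

No check failed. The first overlay of the slot on the wrist picture was off by up to about 3 pixels, well within the slot's clearance.

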